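# Click a gas filter cartridge into its base

### The arm

A 6-joint arm with a two-finger parallel gripper is mounted at the origin on the work surface. World frame = base frame: x ahead of the robot, y to its left, z up, the work surface at z = 0. Lengths are in m, angles in rad, forces in N, time in s.
With the tool pointing down it reaches from about 0.15 to 0.775 m from the base axis. Payload 6.1 kg.
Tool frame: the origin (TCP) lies at the very end of the fingers, on their centre line; the grasp point (between the pads) lies 19 mm behind it; x points along the fingers, z is the direction in which the jaws open and shut, and the axes are right-handed (so a half turn about x gives the same grasp; the last joint's range is limited). The gripper opens to 85 mm and grips with 20 to 120 N. Pads are 22 mm wide; open, the fingers measure 114 mm over their backs; the gripper's body (76 mm by 85 mm) begins 54 mm behind the grasp point. The pads swing forward as they close: fully open they stand 13 mm farther back than shut.
Start: joints at [1.113, 0.126, -0.04, 1.405, 0, 1.571], TCP at [0.232, 0.471, 0.231] pointing down, gripper open.
Joint ranges: [-2.72, 2.72], [-0.95, 1.95], [-1.27, 1.35], [-1.78, 2.02], [-1.46, 1.47], [-3.14, 3.14]. Speed limits (rad/s): [2.39, 2.39, 3.01, 3.14, 3.14, 3.14].

### API

Orientations are given as a rotation vector (axis times angle).
In Python, from rig import get_state, imaging, job gives the robot as it stands. The module is installed in compiled form; this text tells all that it offers.
- The arm moves only by the tool servo_tool, never from a script. Its argument "commands" is a list of rows, each an object with "translation": the shift along the tool's x, y, z in cm, a list of three; "turn": the turn, a rotation vector about the tool's x, y, z in degrees, a list of three. In form: [{"translation": [tx, ty, tz], "turn": [wx, wy, wz]}, ...]. A call has 1 to 10 rows; each row shifts and turns the pose as measured when the row begins, along the tool's axes as they then stand; what a row does not reach is not made up. A row lasts 1/10 s, in which the tool goes at most 50 mm and 8.59 degrees, less where a joint would pass 70% of its speed; a pose out of reach is approached as far as the arm can. A call is refused whole if a number of a shift passes 5 or a number of a turn 8.59, either way. A call with a gripper value outside its range is refused whole. "grip" is the closure, from 0 (fully open) to 1 (shut), set as the call begins (left out, the last holds). The fingers move at their own pace and stop on an object; "squeeze" is the grip in N (left out, the last holds). Time passes only in rows, so rows that do not move let the fingers close. It gives the time, the measured TCP pose, the force and the opening at its end, in the units of the state.
- get_state(): the state, without advancing time (a new reading comes with each control period).
- imaging.get_image(name): name is "scene" or "top"; returns a dict with "frame" (420x560x3 uint8, blue, green, red), "fx", "fy", "cx", "cy" (pixels), "k1" (the pictures are not rectified: a ray, as slopes to the right and down, at radius r is drawn at 1 + k1 r^2 times it, then the intrinsics apply), "position" and "attitude" of the camera in the world. Camera axes: x right, y down, z forward; pixel columns grow to the right and rows downward; lengths in m; the calibration is good to about 2 mm. A picture is of the moment at which its call begins. There is no depth.
- job.sign_off(): hands the job in, once; it reports no verdict.
The state is a dict: "t": time; "qpos": joint angles; "joint_vel": joint speeds; "joint_efforts": joint torques, N m; "tool_pos": TCP position; "orientation": TCP orientation; "force": force on the tool from outside, world axes, zero at the start; "moment": the same for the moment, N m; "opening": finger opening in m.
Only numpy, scipy, OpenCV 4.12 (cv2) and the standard library are available. Lean on these libraries where they do the work, as an engineer would, in place of code of your own. Each camera call takes 0.05 s, during which the arm holds its last target.

### The job

Fit the new tall grooved gas filter into the empty filter base: set it upright in the mouth and push it straight down past the sprung ball until it is fully home and clicks held, then let go of it.

Things in the scene. Friction and masses are not known exactly. Their poses are not given: they have to be found in the camera images.
- filter: New gas filter standing loose: round, 105 mm tall, 80 g. Aluminium body 32 mm dia. to 62 mm height, white cap 34 mm dia. above (grip here). Groove 4 mm deep, 17-31 mm up; foot tapers to 22 mm dia. over the lowest 9 mm. Origin: centre of underside, z up its axis, any yaw alike. Not wanted: a short (62 mm) and a slim (25 mm dia., 100 mm) cartridge near it, both ungrooved.
- socket: Empty filter base, fixed: grey block 66 mm square, 56 mm high. Square bore 35 mm wide, floor at 8 mm, flared at 45 deg over the top 10 mm to 53 mm. Brass spring housing on its +x side; steel ball, 9 mm radius, juts 6 mm into the bore at 31 mm height. Origin: centre of underside on the bore's axis, z up. Filter home: underside 8 mm, top 113 mm above the origin. Pushing in takes 3 to 12 N.
- used_socket: A second filter base of the same make, fixed to the bench, with a filter of the same kind already fitted in it (top 113 mm above the bench), so not free. Origin: centre of its underside; z up.
- catch (a joint): How far the sprung ball of the empty base is pushed back (m): 0 in the empty bore, about 0.002 to 0.005 while the filter's body slides past it, and nearly 0 again (below 0.001) once it has clicked into the groove.
Things that resemble listed ones, but are neither listed nor needed, are in the scene too. Leave any black or turquoise look-alike of the filter alone.

How it is judged:
At the end, for the whole second after the job is handed in: The filter stands upright (within 7 degrees) in the empty base, its underside within 3 mm of the bore's floor and its axis within 6 mm of the bore's, the ball sprung out into its groove (pushed back less than 1.5 mm), released and at rest (z of filter in the frame of socket below 0.011 m and horizontal distance between filter and socket below 0.006 m and angle between filter's own z axis and vertical below 0.12 rad and value of joint catch below 0.0015 m and linear speed of filter below 0.02 m/s); the robot touches nothing.
It also fails if it takes over 38 s, if anything falls off the work surface, if the arm or the gripper's body presses on something with over 40 N, if the wrist force passes 120 N, or if a joint passes its speed limit or range.

## Working session

There is one attempt and no reset: what is moved stays moved. The work goes in short steps, Python scripts to look and compute and a tool call to move; the robot and the scene stay as the last step left them, time stands still between calls to the robot, and variables do not carry over. Pictures are saved under pics/ and viewed, and the job is handed in when it is done.

Besides the shell and the picture viewer there is one more tool, called as name(argument=value, ...), one argument or row to a line, values as JSON. servo_tool: Moves the arm, as the interface text tells. Its arguments: {"type":"object","properties":{"commands":{"type":"array","items":{"type":"object","properties":{"translation":{"type":"array","items":{"type":"number"}},"turn":{"type":"array","items":{"type":"number"}}}}},"grip":{"type":"number"},"squeeze":{"type":"number"}},"required":["commands"]}

```bash
mkdir -p pics; python3 - <<'E'
from rig import get_state, imaging
import cv2
s=get_state()
for k in s: print(k,s[k])
for n in("scene","top"):
    d=imaging.get_image(n); cv2.imwrite(f"pics/{n}0.png",d["frame"])
    print(n,{k:v for k,v in d.items() if k!="frame"})
E
```

```text
t 0.0
qpos [ 1.11301316e+00  1.26391241e-01 -4.06000637e-02  1.40540010e+00
  1.77664293e-05  1.57080073e+00]
joint_vel [ 1.14228582e-03 -5.55176934e-04  3.59632351e-05  7.98123757e-04
 -6.03363770e-04 -1.38214000e-03]
joint_efforts [ 1.12442815e-04 -4.35914433e+01  3.52924383e+01  1.71893137e-02
  7.96250038e-05 -1.22127256e-05]
tool_pos [0.23184618 0.47058324 0.23052621]
orientation [-0.86658639  1.39305053  0.86522992]
force [-0.3575292   0.73584563 -0.25733415]
moment [-0.00967726 -0.02847331 -0.05543272]
opening 0.08536653699554596
scene {'fx': 404.4244063103151, 'fy': 404.4244063103151, 'cx': 282.9120841757941, 'cy': 206.61945433018616, 'k1': -0.10192173498482845, 'position': array([ 0.7979903 , -0.4426496 ,  0.62770125]), 'attitude': array([-2.30449896, -0.73080725,  0.28326211])}
top {'fx': 433.66577131032307, 'fy': 433.66577131032307, 'cx': 277.7817980503079, 'cy': 203.66960980190402, 'k1': -0.08868029661606708, 'position': array([ 0.32453562, -0.0297338 ,  1.14314656]), 'attitude': array([-2.15674628,  2.12468142, -0.17434979])}
```

View pics/scene0.png

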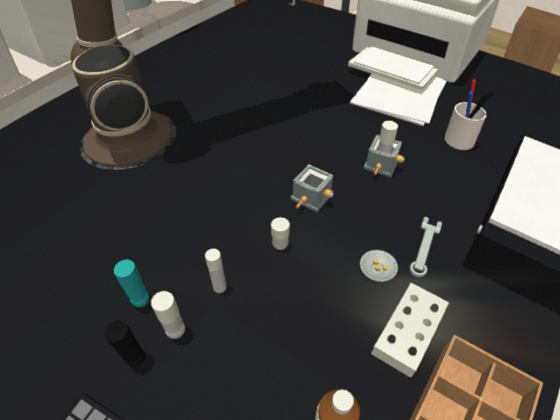

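View pics/top0.png

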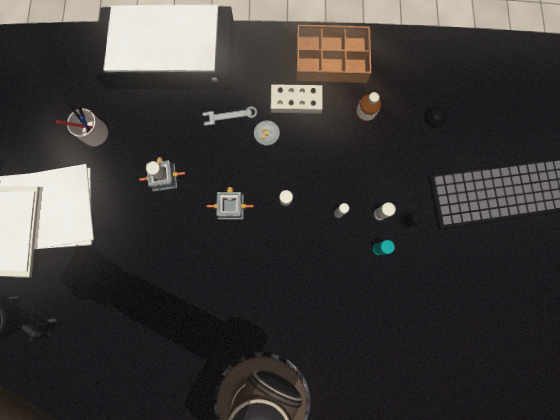

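The scene view shows the filter at about (168,315), between the teal one and the black one. The empty base is at (313,187) and the used base at (383,150). In the top view the filter is at (385,211) and the empty base at (230,205). Next I'll zoom in on both.

```bash
cat > h.py <<'E'
import numpy as np, cv2
from scipy.spatial.transform import Rotation as R
def ray(d,px):
    p=np.array(px,float).reshape(-1,2)
    K=np.array([[d["fx"],0,d["cx"]],[0,d["fy"],d["cy"]],[0,0,1]])
    u=cv2.undistortPoints(p[:,None],K,np.array([d["k1"],0,0,0.]),None).reshape(-1,2)
    v=np.c_[u,np.ones(len(u))]
    return R.from_rotvec(d["attitude"]).apply(v)
def onz(d,px,z):
    v=ray(d,px); c=np.array(d["position"]); return c+v*((z-c[2])/v[:,2])[:,None]
def proj(d,X):
    X=np.atleast_2d(X); q=R.from_rotvec(d["attitude"]).inv().apply(X-d["position"])
    u=q[:,:2]/q[:,2:]; u=u*(1+d["k1"]*(u**2).sum(1))[:,None]
    return u*d["fx"]+[d["cx"],d["cy"]]
E
python3 - <<'E'
from rig import imaging
import cv2,numpy as np,pickle
D={n:imaging.get_image(n) for n in("scene","top")}
pickle.dump(D,open("d.pkl","wb"))
def crop(n,x,y,w,h): return cv2.resize(D[n]["frame"][y:y+h,x:x+w],(400,300),interpolation=cv2.INTER_CUBIC)
a=np.vstack([np.hstack([crop("scene",280,150,80,60),crop("scene",130,285,80,60)]),np.hstack([crop("top",190,175,80,60),crop("top",345,180,80,60)])])
cv2.imwrite("pics/crop.png",a)
E
```

```text
(no output)
```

View pics/crop.png

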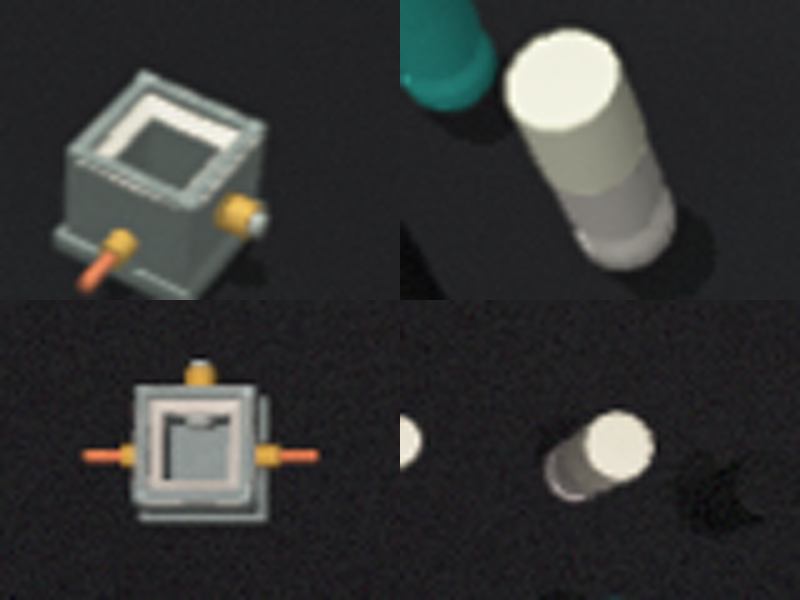

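```bash
python3 - <<'E'
from h import *; import pickle
D=pickle.load(open("d.pkl","rb"))
def blob(n,box,thr):
    x,y,w,h=box; f=D[n]["frame"][y:y+h,x:x+w]; g=cv2.resize(f,None,fx=8,fy=8,interpolation=cv2.INTER_CUBIC).min(2)
    m=(g>thr).astype(np.uint8); c=max(cv2.findContours(m,0,2)[0],key=cv2.contourArea)
    return (c.reshape(-1,2)+.5)/8-.5+[x,y]
def flt(n,box,thr):
    c=blob(n,box,thr); P=onz(D[n],c,.105)[:,:2].astype(np.float32)
    (cc,r)=cv2.minEnclosingCircle(P); e=cv2.fitEllipse(P); print(n,thr,"filter",cc,2*r,e)
for t in(150,180,200,215):
    flt("scene",(140,285,50,60),t); flt("top",(372,195,40,35),t)
for t in (100,130,150):
    c=blob("top",(205,180,50,50),t); P=onz(D["top"],c,.056)[:,:2].astype(np.float32); print("sock flare top",t,cv2.minAreaRect(P))
s=np.array([[145,72],[267,127],[190,205],[70,152]])/5+[280,150]-.5
t=np.array([[135,386],[256,386],[254,506],[134,506]]); t=(t-[0,300])/5+[190,175]-.5
for n,c in(("scene",s),("top",t)):
    P=onz(D[n],c,.056); print(n,P[:,:2].round(4).tolist(),P.mean(0), np.linalg.norm(P-np.roll(P,1,0),axis=1))
E
```

```text
scene 150 filter (0.4846575856208801, -0.304879367351532) 0.03427184373140335 ((0.48488879203796387, -0.30457401275634766), (0.03252711892127991, 0.03349795192480087), 54.72282791137695)
top 150 filter (0.48215991258621216, -0.3022473156452179) 0.033244065940380096 ((0.4820162057876587, -0.30210208892822266), (0.031773630529642105, 0.031929995864629745), 105.99790954589844)
scene 180 filter (0.48467394709587097, -0.3042760491371155) 0.03288740664720535 ((0.48475536704063416, -0.30441296100616455), (0.031742267310619354, 0.03207019716501236), 52.807273864746094)
top 180 filter (0.48226478695869446, -0.3023928701877594) 0.03162536770105362 ((0.4820089340209961, -0.3021640479564667), (0.0299968458712101, 0.030422264710068703), 119.37218475341797)
scene 200 filter (0.4846649765968323, -0.3042709529399872) 0.03208135440945625 ((0.484707772731781, -0.3043328821659088), (0.03099426068365574, 0.031225141137838364), 177.94772338867188)
top 200 filter (0.4820048213005066, -0.3020290732383728) 0.03017490543425083 ((0.48198941349983215, -0.30199894309043884), (0.027894509956240654, 0.02924225106
[... 406 characters left out ...]
25)
sock flare top 100 ((0.4929603636264801, 0.09023728966712952), (0.07010806351900101, 0.06772223114967346), 1.5417488813400269)
sock flare top 130 ((0.4967266917228699, 0.09252825379371643), (0.06043968349695206, 0.0591542050242424), 0.9057503938674927)
sock flare top 150 ((0.49718064069747925, 0.09020860493183136), (0.05891256034374237, 0.05211745575070381), 0.2080293744802475)
scene [[0.4692, 0.1199], [0.5291, 0.1203], [0.5271, 0.0629], [0.4708, 0.0606]] [0.49906291 0.09094872 0.056     ] [0.05935485 0.05990747 0.05741164 0.05632955]
top [[0.5268, 0.1239], [0.5277, 0.0621], [0.466, 0.0614], [0.465, 0.1222]] [0.49639121 0.09238613 0.056     ] [0.06177401 0.06185596 0.06171772 0.0608057 ]
```

```bash
python3 - <<'E'
from h import *; import pickle
from rig import get_state
D=pickle.load(open("d.pkl","rb"))
s=get_state(); M=R.from_rotvec(s["orientation"]).as_matrix(); print(M.round(3))
# approx top-centres by eye in scene
print("teal top",onz(D["scene"],[[126,268]],.1), "black",onz(D["scene"],[[119,330]],.1),"slim",onz(D["scene"],[[213,255]],.1))
print("teal base",onz(D["scene"],[[139,300]],0), "black",onz(D["scene"],[[135,360]],0))
print("teal top",onz(D["top"],[[388,246]],.1),"slim",onz(D["top"],[[344,208]],.1))
E
```

```text
[[-0.    -0.897  0.442]
 [-0.001  0.442  0.897]
 [-1.    -0.    -0.001]]
teal top [[ 0.3924821 -0.2963796  0.1      ]] black [[ 0.466277   -0.37313326  0.1       ]] slim [[ 0.48825646 -0.19644675  0.1       ]]
teal base [[ 0.38768541 -0.30019362  0.        ]] black [[ 0.46494769 -0.37902443  0.        ]]
teal top [[ 0.39171023 -0.30075624  0.1       ]] slim [[ 0.48302456 -0.19446136  0.1       ]]
```

```bash
cat > plan.py <<'E'
# helper: plan(target xyz, jaw yaw target deg (tool z dir), step cm)
from h import *
from rig import get_state
def plan(tgt,yaw=0.,step=4.8,maxrows=10):
    s=get_state(); p=np.array(s["tool_pos"]); Rm=R.from_rotvec(s["orientation"]); M=Rm.as_matrix()
    c=np.cross(np.array([0,0,-1.]),[np.cos(np.radians(yaw)),np.sin(np.radians(yaw)),0])*-1
    z=np.array([np.cos(np.radians(yaw)),np.sin(np.radians(yaw)),0]); x=np.array([0,0,-1.]); y=np.cross(z,x)
    G=R.from_matrix(np.c_[x,y,z]); rv=(Rm.inv()*G).as_rotvec(degrees=True)
    print("t",s["t"],"pos",p.round(4),"err",(np.array(tgt)-p).round(4),"tilt-rv",rv.round(2),"F",s["force"].round(2),"open",round(s["opening"],4))
    d=(np.array(tgt)-p)*100; n=max(int(np.ceil(np.linalg.norm(d)/step)),int(np.ceil(np.abs(rv).max()/8.3)),1)
    for i in range(min(n,maxrows)):
        cur=Rm*R.from_rotvec(rv*i/n,degrees=True)
        print({"translation":cur.inv().apply(d/n).round(1).tolist() if n>1 else cur.inv().apply(d/n).round(2).tolist(),"turn":(rv/n).round(1).tolist()})
    print("of",n)
E
python3 -c "
from plan import *
plan([.4834,-.3032,.231],0)"
```

```text
t 0.2 pos [0.2319 0.4707 0.2308] err [ 2.515e-01 -7.739e-01  2.000e-04] tilt-rv [ 6.377e+01 -5.000e-02  3.000e-02] F [-0.53  0.21 -0.06] open 0.0856
{'translation': [0.0, -3.3, -3.4], 'turn': [3.8, -0.0, 0.0]}
{'translation': [0.0, -3.6, -3.2], 'turn': [3.8, -0.0, 0.0]}
{'translation': [0.0, -3.8, -3.0], 'turn': [3.8, -0.0, 0.0]}
{'translation': [0.0, -3.9, -2.7], 'turn': [3.8, -0.0, 0.0]}
{'translation': [0.0, -4.1, -2.4], 'turn': [3.8, -0.0, 0.0]}
{'translation': [0.0, -4.3, -2.2], 'turn': [3.8, -0.0, 0.0]}
{'translation': [0.0, -4.4, -1.9], 'turn': [3.8, -0.0, 0.0]}
{'translation': [0.0, -4.5, -1.6], 'turn': [3.8, -0.0, 0.0]}
{'translation': [0.0, -4.6, -1.3], 'turn': [3.8, -0.0, 0.0]}
{'translation': [0.0, -4.7, -1.0], 'turn': [3.8, -0.0, 0.0]}
of 17
```

servo_tool(
  commands=[
    {"translation": [0, -3.3, -3.4], "turn": [3.8, 0, 0]},
    {"translation": [0, -3.6, -3.2], "turn": [3.8, 0, 0]},
    {"translation": [0, -3.8, -3.0], "turn": [3.8, 0, 0]},
    {"translation": [0, -3.9, -2.7], "turn": [3.8, 0, 0]},
    {"translation": [0, -4.1, -2.4], "turn": [3.8, 0, 0]},
    {"translation": [0, -4.3, -2.2], "turn": [3.8, 0, 0]},
    {"translation": [0, -4.4, -1.9], "turn": [3.8, 0, 0]},
    {"translation": [0, -4.5, -1.6], "turn": [3.8, 0, 0]},
    {"translation": [0, -4.6, -1.3], "turn": [3.8, 0, 0]},
    {"translation": [0, -4.7, -1.0], "turn": [3.8, 0, 0]},
  ],
  grip=0,
)

```text
t: 1.2
tool_pos: [0.3767, 0.0026, 0.229]
orientation: [-0.345, 1.543, 0.341]
force: [1.2, 0.8, -0.2]
opening: 0.0852
```

```bash
python3 -c "
from plan import *
plan([.4834,-.3032,.231],0)"
```

```text
t 1.2 pos [0.3767 0.0026 0.229 ] err [ 0.1067 -0.3058  0.002 ] tilt-rv [25.04  0.05  0.16] F [ 1.16  0.79 -0.17] open 0.0852
{'translation': [-0.0, -4.6, -0.5], 'turn': [3.6, 0.0, 0.0]}
{'translation': [-0.0, -4.6, -0.2], 'turn': [3.6, 0.0, 0.0]}
{'translation': [-0.0, -4.6, 0.1], 'turn': [3.6, 0.0, 0.0]}
{'translation': [-0.0, -4.6, 0.4], 'turn': [3.6, 0.0, 0.0]}
{'translation': [-0.0, -4.6, 0.7], 'turn': [3.6, 0.0, 0.0]}
{'translation': [-0.0, -4.5, 1.0], 'turn': [3.6, 0.0, 0.0]}
{'translation': [-0.0, -4.5, 1.2], 'turn': [3.6, 0.0, 0.0]}
of 7
```

servo_tool(
  commands=[
    {"translation": [0, -4.6, -0.5], "turn": [3.6, 0, 0]},
    {"translation": [0, -4.6, -0.2], "turn": [3.6, 0, 0]},
    {"translation": [0, -4.6, 0.1], "turn": [3.6, 0, 0]},
    {"translation": [0, -4.6, 0.4], "turn": [3.6, 0, 0]},
    {"translation": [0, -4.6, 0.7], "turn": [3.6, 0, 0]},
    {"translation": [0, -4.5, 1.0], "turn": [3.6, 0, 0]},
    {"translation": [0, -4.0, 1.2], "turn": [3.6, 0, 0]},
    {"translation": [0, 0, 0], "turn": [0, 0, 0]},
  ],
  grip=0.2,
)

```text
t: 2.0
tool_pos: [0.48, -0.3191, 0.228]
orientation: [0.024, 1.568, -0.027]
force: [-0.8, -0.1, 0.8]
opening: 0.0686
```

```bash
python3 -c "
from plan import *
plan([.4834,-.3032,.130],0)"
```

```text
t 2.0 pos [ 0.48   -0.3191  0.228 ] err [ 0.0034  0.0159 -0.098 ] tilt-rv [-1.84  0.17  0.11] F [-0.78 -0.09  0.77] open 0.0686
{'translation': [3.3, 0.5, 0.1], 'turn': [-0.6, 0.1, 0.0]}
{'translation': [3.3, 0.5, 0.1], 'turn': [-0.6, 0.1, 0.0]}
{'translation': [3.3, 0.5, 0.1], 'turn': [-0.6, 0.1, 0.0]}
of 3
```

servo_tool(
  commands=[
    {"translation": [2.5, 1.2, 0.3], "turn": [-1.6, 0.1, 0]},
    {"translation": [2.5, 0.3, 0], "turn": [0, 0, 0]},
    {"translation": [2.0, 0, 0], "turn": [0, 0, 0]},
    {"translation": [0, 0, 0], "turn": [0, 0, 0]},
  ],
)

```text
t: 2.4
tool_pos: [0.483, -0.3044, 0.1547]
orientation: [0.003, 1.571, -0.004]
force: [0.3, 0.9, 0.4]
opening: 0.0683
```

```bash
python3 -c "
from plan import *
from rig import imaging
plan([.4834,-.3032,.070],0)
a=[]
for n in ('scene','top'):
    d=imaging.get_image(n); u,v=proj(d,[.4834,-.3032,.11])[0].astype(int)
    a.append(cv2.resize(d['frame'][max(v-45,0):v+45,u-45:u+45],(400,400),interpolation=2))
cv2.imwrite('pics/pre.png',np.hstack(a))"
```

```text
t 2.4 pos [ 0.483  -0.3044  0.1547] err [ 0.0004  0.0012 -0.0847] tilt-rv [-0.26 -0.01  0.02] F [0.29 0.94 0.38] open 0.0683
{'translation': [4.2, 0.1, 0.0], 'turn': [-0.1, -0.0, 0.0]}
{'translation': [4.2, 0.1, 0.0], 'turn': [-0.1, -0.0, 0.0]}
of 2
```

View pics/pre.png

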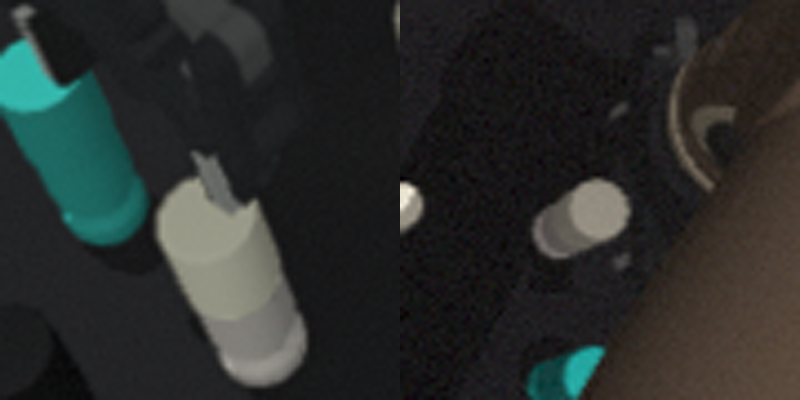

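```bash
python3 -c "
from plan import *
import pickle
D=pickle.load(open('d.pkl','rb'))
for n in ('scene','top'):
    d=D[n]; u,v=proj(d,[.4834,-.3032,.11])[0].astype(int); v0=max(v-45,0)
    for X in ([.483,-.3044,.155],[.517,-.3044,.155],[.449,-.3044,.155],[.53,-.3044,.155],[.437,-.3044,.155],[.4834,-.3032,.105]):
        print(n,X,((proj(d,X)[0]-[u-45,v0])*400/90).round())"
```

```text
scene [0.483, -0.3044, 0.155] [164. 132.]
scene [0.517, -0.3044, 0.155] [241. 189.]
scene [0.449, -0.3044, 0.155] [91. 78.]
scene [0.53, -0.3044, 0.155] [272. 211.]
scene [0.437, -0.3044, 0.155] [66. 59.]
scene [0.4834, -0.3032, 0.105] [204. 211.]
top [0.483, -0.3044, 0.155] [225. 192.]
top [0.517, -0.3044, 0.155] [223. 128.]
top [0.449, -0.3044, 0.155] [227. 257.]
top [0.53, -0.3044, 0.155] [223. 104.]
top [0.437, -0.3044, 0.155] [228. 280.]
top [0.4834, -0.3032, 0.105] [198. 205.]
```

The fingertips appear where the pose predicts, either side of the cap. Next I descend.

servo_tool(
  commands=[
    {"translation": [3.0, 0.1, 0], "turn": [-0.2, 0, 0]},
    {"translation": [3.0, 0, 0], "turn": [0, 0, 0]},
    {"translation": [1.5, 0, 0], "turn": [0, 0, 0]},
    {"translation": [0, 0, 0], "turn": [0, 0, 0]},
  ],
)

```text
t: 2.9
tool_pos: [0.4884, -0.3059, 0.0888]
orientation: [-0.007, 1.557, -0.007]
force: [0.5, -0.6, 0.1]
opening: 0.0682
```

```bash
python3 -c "
from plan import *
plan([.4834,-.3032,.067],0)"
```

```text
t 2.9 pos [ 0.4884 -0.3059  0.0888] err [-0.005   0.0027 -0.0218] tilt-rv [0.03 0.78 0.51] F [ 0.49 -0.57  0.05] open 0.0682
{'translation': [2.17, 0.29, -0.53], 'turn': [0.0, 0.8, 0.5]}
of 1
```

servo_tool(
  commands=[
    {"translation": [0.3, 0.3, -0.5], "turn": [0, 0.8, 0.5]},
    {"translation": [1.0, 0, 0], "turn": [0, 0, 0]},
    {"translation": [0.6, 0, 0], "turn": [0, 0, 0]},
    {"translation": [0, 0, 0], "turn": [0, 0, 0]},
  ],
)

```text
t: 3.3
tool_pos: [0.4855, -0.304, 0.0737]
orientation: [-0.003, 1.566, -0.002]
force: [-0.3, 0.1, 0.1]
opening: 0.0684
```

```bash
python3 -c "
from plan import *
plan([.4834,-.3032,.067],0)"
```

```text
t 3.3 pos [ 0.4855 -0.304   0.0737] err [-0.0021  0.0008 -0.0067] tilt-rv [0.06 0.26 0.19] F [-0.28  0.15  0.1 ] open 0.0684
{'translation': [0.66, 0.08, -0.22], 'turn': [0.1, 0.3, 0.2]}
of 1
```

servo_tool(
  commands=[
    {"translation": [0.7, 0.1, -0.2], "turn": [0.1, 0.3, 0.2]},
    {"translation": [0.1, 0, 0], "turn": [0, 0, 0]},
    {"translation": [0, 0, 0], "turn": [0, 0, 0]},
  ],
)

```text
t: 3.6
tool_pos: [0.4837, -0.3032, 0.0656]
orientation: [0.001, 1.571, -0.001]
force: [-0.5, -0.0, -0.0]
opening: 0.0688
```

servo_tool(
  commands=[
    {"translation": [0, 0, 0], "turn": [0, 0, 0]},
    {"translation": [0, 0, 0], "turn": [0, 0, 0]},
    {"translation": [0, 0, 0], "turn": [0, 0, 0]},
    {"translation": [0, 0, 0], "turn": [0, 0, 0]},
    {"translation": [0, 0, 0], "turn": [0, 0, 0]},
    {"translation": [0, 0, 0], "turn": [0, 0, 0]},
  ],
  grip=1,
  squeeze=50,
)

```text
t: 4.2
tool_pos: [0.4838, -0.3033, 0.0659]
orientation: [0.001, 1.571, -0.001]
force: [-0.1, -0.6, -0.6]
opening: 0.0331
```

```bash
python3 -c "
from plan import *
plan([.4834,-.3032,.067],0)"
```

```text
t 4.2 pos [ 0.4838 -0.3033  0.0659] err [-0.0004  0.0001  0.0011] tilt-rv [-0.06 -0.    0.02] F [-0.1  -0.61 -0.59] open 0.0331
{'translation': [-0.11, 0.01, -0.04], 'turn': [-0.1, -0.0, 0.0]}
of 1
```

servo_tool(
  commands=[
    {"translation": [-1, 0, 0], "turn": [0, 0, 0]},
    {"translation": [-3, 0, 0], "turn": [0, 0, 0]},
    {"translation": [-4, 0, 0], "turn": [0, 0, 0]},
    {"translation": [-4, 0, 0], "turn": [0, 0, 0]},
    {"translation": [-1.5, 0, 0], "turn": [0, 0, 0]},
    {"translation": [0, 0, 0], "turn": [0, 0, 0]},
  ],
)

```text
t: 4.8
tool_pos: [0.4826, -0.3024, 0.2076]
orientation: [0.002, 1.573, 0.0]
force: [0.2, -0.4, -1.0]
opening: 0.0329
```

```bash
python3 -c "
from plan import *
from rig import imaging
plan([.4977,.0917,.21],0,4)
a=[]
for n in ('scene','top'):
    d=imaging.get_image(n); a.append(d['frame'])
cv2.imwrite('pics/lift.png',cv2.resize(np.hstack(a),(800,300)))"
```

```text
t 4.8 pos [ 0.4826 -0.3024  0.2076] err [0.0151 0.3941 0.0024] tilt-rv [-0.06 -0.12 -0.07] F [ 0.16 -0.41 -1.02] open 0.0329
{'translation': [-0.0, 3.9, 0.1], 'turn': [-0.0, -0.0, -0.0]}
{'translation': [-0.0, 3.9, 0.1], 'turn': [-0.0, -0.0, -0.0]}
{'translation': [-0.0, 3.9, 0.1], 'turn': [-0.0, -0.0, -0.0]}
{'translation': [-0.0, 3.9, 0.1], 'turn': [-0.0, -0.0, -0.0]}
{'translation': [-0.0, 3.9, 0.1], 'turn': [-0.0, -0.0, -0.0]}
{'translation': [-0.0, 3.9, 0.1], 'turn': [-0.0, -0.0, -0.0]}
{'translation': [-0.0, 3.9, 0.1], 'turn': [-0.0, -0.0, -0.0]}
{'translation': [-0.0, 3.9, 0.1], 'turn': [-0.0, -0.0, -0.0]}
{'translation': [-0.0, 3.9, 0.1], 'turn': [-0.0, -0.0, -0.0]}
{'translation': [-0.0, 3.9, 0.2], 'turn': [-0.0, -0.0, -0.0]}
of 10
```

View pics/lift.png

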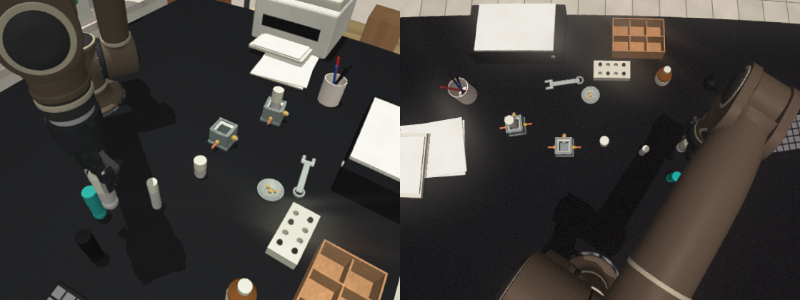

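The filter is in the gripper, at about (105,190) in the left half, and the neighbours haven't moved. Next I carry it across. The arm tends to overshoot and swing in yaw, so I'll ease off at the end.

servo_tool(
  commands=[
    {"translation": [0, 2.5, 0.1], "turn": [0, 0, 0]},
    {"translation": [0, 3.9, 0.1], "turn": [0, 0, 0]},
    {"translation": [0, 4.2, 0.1], "turn": [0, 0, 0]},
    {"translation": [0, 4.2, 0.1], "turn": [0, 0, 0]},
    {"translation": [0, 4.2, 0.1], "turn": [0, 0, 0]},
    {"translation": [0, 4.2, 0.1], "turn": [0, 0, 0]},
    {"translation": [0, 4.2, 0.1], "turn": [0, 0, 0]},
    {"translation": [0, 4.0, 0.1], "turn": [0, 0, 0]},
    {"translation": [0, 3.0, 0.1], "turn": [0, 0, 0]},
    {"translation": [0, 1.0, 0], "turn": [0, 0, 0]},
  ],
)

```text
t: 5.9
tool_pos: [0.4838, 0.0638, 0.1879]
orientation: [0.011, 1.602, 0.0]
force: [0.6, -0.3, -2.1]
opening: 0.033
```

```bash
python3 -c "
from plan import *
plan([.4977,.0917,.20],0,2)"
```

```text
t 5.9 pos [0.4838 0.0638 0.1879] err [0.0139 0.0279 0.0121] tilt-rv [-0.41 -1.79 -0.42] F [ 0.55 -0.33 -2.12] open 0.033
{'translation': [-0.6, 1.4, 0.7], 'turn': [-0.2, -0.9, -0.2]}
{'translation': [-0.6, 1.4, 0.7], 'turn': [-0.2, -0.9, -0.2]}
of 2
```

servo_tool(
  commands=[
    {"translation": [-0.6, 1.4, 0.7], "turn": [-0.2, -0.9, -0.2]},
    {"translation": [-0.6, 1.2, 0.7], "turn": [-0.2, -0.9, -0.2]},
    {"translation": [0, 0, 0], "turn": [0, 0, 0]},
    {"translation": [0, 0, 0], "turn": [0, 0, 0]},
  ],
)

```text
t: 6.3
tool_pos: [0.4964, 0.0906, 0.1955]
orientation: [-0.004, 1.577, -0.0]
force: [-0.1, -0.2, -1.1]
opening: 0.0331
```

```bash
python3 -c "
from plan import *
plan([.4977,.0917,.15],0,2)"
```

```text
t 6.3 pos [0.4964 0.0906 0.1955] err [ 0.0013  0.0011 -0.0455] tilt-rv [ 0.13 -0.37  0.15] F [-0.13 -0.18 -1.06] open 0.0331
{'translation': [1.5, 0.0, 0.1], 'turn': [0.0, -0.1, 0.1]}
{'translation': [1.5, 0.0, 0.1], 'turn': [0.0, -0.1, 0.1]}
{'translation': [1.5, 0.0, 0.0], 'turn': [0.0, -0.1, 0.1]}
of 3
```

servo_tool(
  commands=[
    {"translation": [1.2, 0.1, 0.1], "turn": [0.1, -0.3, 0.1]},
    {"translation": [1.5, 0, 0], "turn": [0, 0, 0]},
    {"translation": [1.5, 0, 0], "turn": [0, 0, 0]},
    {"translation": [0.6, 0, 0], "turn": [0, 0, 0]},
    {"translation": [0, 0, 0], "turn": [0, 0, 0]},
  ],
)

```text
t: 6.8
tool_pos: [0.4966, 0.0868, 0.145]
orientation: [0.002, 1.574, -0.006]
force: [0.6, -0.9, -0.8]
opening: 0.0329
```

```bash
python3 -c "
from plan import *
from rig import imaging
plan([.4977,.0917,.13],0,2)
a=[]
for n in ('scene','top'):
    d=imaging.get_image(n); u,v=proj(d,[.4977,.0917,.09])[0].astype(int)
    a.append(cv2.resize(d['frame'][v-45:v+45,u-45:u+45],(400,400),interpolation=2))
cv2.imwrite('pics/above.png',np.hstack(a))"
```

```text
t 6.8 pos [0.4966 0.0868 0.145 ] err [ 0.0011  0.0049 -0.015 ] tilt-rv [-0.32 -0.18  0.15] F [ 0.64 -0.86 -0.75] open 0.0329
{'translation': [1.5, 0.5, 0.12], 'turn': [-0.3, -0.2, 0.1]}
of 1
```

View pics/above.png

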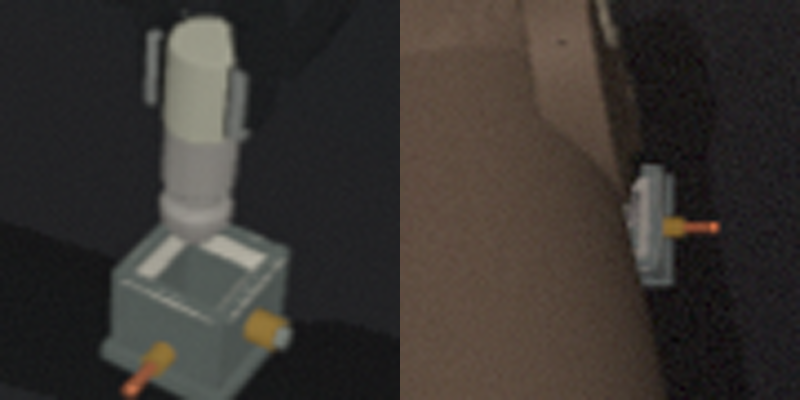

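servo_tool(
  commands=[
    {"translation": [0.3, 0.5, 0.1], "turn": [-0.3, -0.2, 0.1]},
    {"translation": [0.5, 0, 0], "turn": [0, 0, 0]},
    {"translation": [0, 0, 0], "turn": [0, 0, 0]},
  ],
)

```text
t: 7.2
tool_pos: [0.4993, 0.0924, 0.1392]
orientation: [0.0, 1.566, 0.0]
force: [-0.0, -0.6, -1.5]
opening: 0.0328
```

```bash
python3 -c "
from plan import *
plan([.4977,.0917,.122],0,2)"
```

```text
t 7.2 pos [0.4993 0.0924 0.1392] err [-0.0016 -0.0007 -0.0172] tilt-rv [-0.    0.29 -0.01] F [-0.03 -0.6  -1.5 ] open 0.0328
{'translation': [1.72, -0.07, -0.17], 'turn': [-0.0, 0.3, -0.0]}
of 1
```

servo_tool(
  commands=[
    {"translation": [0.7, -0.1, -0.2], "turn": [0, 0.3, 0]},
    {"translation": [0.7, 0, 0], "turn": [0, 0, 0]},
    {"translation": [0.6, 0, 0], "turn": [0, 0, 0]},
    {"translation": [0, 0, 0], "turn": [0, 0, 0]},
  ],
)

```text
t: 7.6
tool_pos: [0.4971, 0.0916, 0.1175]
orientation: [-0.0, 1.571, 0.001]
force: [-0.7, 0.3, -1.4]
opening: 0.0331
```

```bash
python3 -c "
from plan import *
plan([.4977,.0917,.106],0,2)"
```

```text
t 7.6 pos [0.4971 0.0916 0.1175] err [ 0.0006  0.0001 -0.0115] tilt-rv [ 0.03 -0.03 -0.01] F [-0.74  0.28 -1.35] open 0.0331
{'translation': [1.15, 0.01, 0.06], 'turn': [0.0, -0.0, -0.0]}
of 1
```

servo_tool(
  commands=[
    {"translation": [0.6, 0, 0], "turn": [0, 0, 0]},
    {"translation": [0.6, 0, 0], "turn": [0, 0, 0]},
    {"translation": [0.0, 0, 0], "turn": [0, 0, 0]},
  ],
)

```text
t: 7.9
tool_pos: [0.497, 0.0915, 0.1042]
orientation: [-0.0, 1.572, 0.0]
force: [0.8, -0.3, -1.2]
opening: 0.0328
```

```bash
python3 -c "
from plan import *
plan([.4977,.0917,.09],0,2)"
```

```text
t 7.9 pos [0.497  0.0915 0.1042] err [ 0.0007  0.0002 -0.0142] tilt-rv [ 0.03 -0.06 -0.  ] F [ 0.78 -0.26 -1.23] open 0.0328
{'translation': [1.42, 0.01, 0.07], 'turn': [0.0, -0.1, -0.0]}
of 1
```

servo_tool(
  commands=[
    {"translation": [0.6, 0, 0], "turn": [0, 0, 0]},
    {"translation": [0.6, 0, 0], "turn": [0, 0, 0]},
    {"translation": [0.3, 0, 0], "turn": [0, 0, 0]},
  ],
)

```text
t: 8.2
tool_pos: [0.4967, 0.0918, 0.0892]
orientation: [0.0, 1.572, 0.001]
force: [-5.8, 0.7, 16.2]
opening: 0.0332
```

```bash
python3 -c "
from plan import *
plan([.4977,.0917,.074],0,2)"
```

```text
t 8.2 pos [0.4967 0.0918 0.0892] err [ 0.001  -0.0001 -0.0152] tilt-rv [ 0.03 -0.05 -0.05] F [-5.75  0.7  16.19] open 0.0332
{'translation': [1.52, -0.01, 0.1], 'turn': [0.0, -0.1, -0.0]}
of 1
```

servo_tool(
  commands=[
    {"translation": [0.5, 0, 0], "turn": [0, 0, 0]},
    {"translation": [0.5, 0, 0], "turn": [0, 0, 0]},
  ],
)

```text
t: 8.4
tool_pos: [0.4966, 0.0923, 0.0809]
orientation: [0.001, 1.571, 0.003]
force: [-5.6, 0.1, 10.2]
opening: 0.0329
```

```bash
python3 -c "
from plan import *
plan([.4977,.0917,.074],0,2)"
```

```text
t 8.4 pos [0.4966 0.0923 0.0809] err [ 0.0011 -0.0006 -0.0069] tilt-rv [ 0.05  0.01 -0.14] F [-5.65  0.06 10.24] open 0.0329
{'translation': [0.69, -0.06, 0.11], 'turn': [0.1, 0.0, -0.1]}
of 1
```

servo_tool(
  commands=[
    {"translation": [0.4, 0, 0], "turn": [0, 0, 0]},
    {"translation": [0.4, 0, 0], "turn": [0, 0, 0]},
  ],
)

```text
t: 8.6
tool_pos: [0.4967, 0.0927, 0.074]
orientation: [0.002, 1.569, 0.004]
force: [-0.1, -0.0, -1.1]
opening: 0.0327
```

```bash
python3 -c "
from plan import *
plan([.4977,.0917,.074],0,2)"
```

```text
t 8.6 pos [0.4967 0.0927 0.074 ] err [ 0.001 -0.001  0.   ] tilt-rv [ 0.07  0.11 -0.2 ] F [-0.08 -0.   -1.06] open 0.0327
{'translation': [-0.0, -0.1, 0.1], 'turn': [0.1, 0.1, -0.2]}
of 1
```

The ball's side force has gone, which suggests it clicked. I'll press a little further to confirm the filter is on the floor.

servo_tool(
  commands=[
    {"translation": [0.3, 0, 0], "turn": [0, 0, 0]},
    {"translation": [0.3, 0, 0], "turn": [0, 0, 0]},
  ],
)

```text
t: 8.8
tool_pos: [0.4971, 0.0931, 0.0737]
orientation: [0.003, 1.565, 0.005]
force: [-12.6, -1.8, 30.9]
opening: 0.0329
```

```bash
python3 -c "
from plan import *
plan([.4977,.0917,.074],0,2)"
```

```text
t 8.8 pos [0.4971 0.0931 0.0737] err [ 0.0006 -0.0014  0.0003] tilt-rv [ 0.08  0.34 -0.28] F [-12.64  -1.8   30.89] open 0.0329
{'translation': [-0.03, -0.14, 0.06], 'turn': [0.1, 0.3, -0.3]}
of 1
```

The filter is on the floor: 31 N and no further travel. Next I relax the push and open the gripper.

servo_tool(
  commands=[
    {"translation": [0, -0.1, 0], "turn": [0, 0.2, -0.2]},
    {"translation": [0, 0, 0], "turn": [0, 0, 0]},
  ],
)

```text
t: 9.0
tool_pos: [0.4965, 0.0923, 0.0743]
orientation: [0.0, 1.568, 0.003]
force: [1.0, -0.7, -0.2]
opening: 0.0328
```

servo_tool(
  commands=[
    {"translation": [0, 0, 0], "turn": [0, 0, 0]},
    {"translation": [0, 0, 0], "turn": [0, 0, 0]},
    {"translation": [0, 0, 0], "turn": [0, 0, 0]},
    {"translation": [0, 0, 0], "turn": [0, 0, 0]},
    {"translation": [0, 0, 0], "turn": [0, 0, 0]},
    {"translation": [0, 0, 0], "turn": [0, 0, 0]},
  ],
  grip=0,
)

```text
t: 9.6
tool_pos: [0.4977, 0.0921, 0.0731]
orientation: [0.0, 1.567, 0.002]
force: [-0.0, -0.3, 0.6]
opening: 0.0855
```

servo_tool(
  commands=[
    {"translation": [-1, 0, 0], "turn": [0, 0, 0]},
    {"translation": [-2, 0, 0], "turn": [0, 0, 0]},
    {"translation": [-3, 0, 0], "turn": [0, 0, 0]},
    {"translation": [-4, 0, 0], "turn": [0, 0, 0]},
    {"translation": [-3, 0, 0], "turn": [0, 0, 0]},
    {"translation": [-1, 0, 0], "turn": [0, 0, 0]},
    {"translation": [0, 0, 0], "turn": [0, 0, 0]},
  ],
)

```text
t: 10.3
tool_pos: [0.4963, 0.0917, 0.2208]
orientation: [-0.0, 1.568, 0.002]
force: [-0.3, 0.6, -0.8]
opening: 0.0854
```

```bash
python3 -c "
from plan import *
from rig import imaging
plan([.4977,.0917,.22],0,5)
a=[]
for n in ('scene','top'):
    d=imaging.get_image(n); u,v=proj(d,[.4977,.0917,.08])[0].astype(int)
    a.append(cv2.resize(d['frame'][v-60:v+60,u-60:u+60],(400,400),interpolation=2))
    print(n,(proj(d,[.4977,.0917,.113])[0]-[u-60,v-60])*400/120, (proj(d,[.4977,.0917,.070])[0]-[u-60,v-60])*400/120)
cv2.imwrite('pics/after.png',np.hstack(a))"
```

```text
t 10.3 pos [0.4963 0.0917 0.2208] err [ 0.0014 -0.     -0.0008] tilt-rv [ 0.07  0.18 -0.07] F [-0.27  0.57 -0.82] open 0.0854
{'translation': [0.08, -0.0, 0.14], 'turn': [0.1, 0.2, -0.1]}
of 1
scene [204.39032851 161.28088393] [200.3730759  215.28212441]
top [197.37376442 194.61595016] [203.7728566  204.18492691]
```

View pics/after.png

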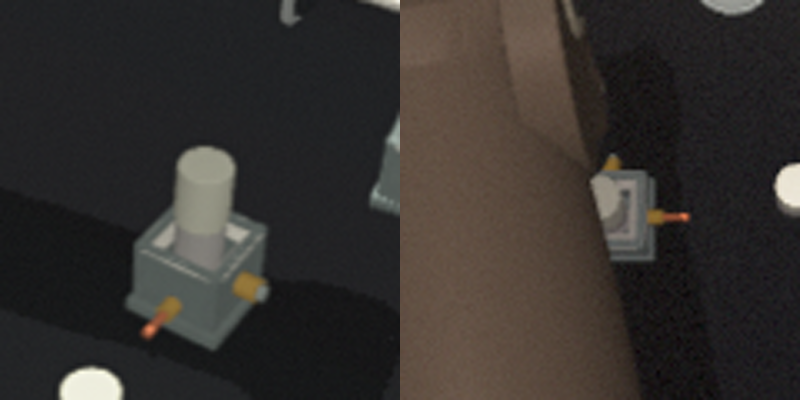

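```bash
python3 -c "
from plan import *
from rig import imaging
d=imaging.get_image('scene'); f=d['frame']
u,v=proj(d,[.4977,.0917,.08])[0].astype(int)
c=f[v-30:v+25,u-30:u+30]; cv2.imwrite('pics/z.png',cv2.resize(c,None,fx=10,fy=10,interpolation=2))
print(u-30,v-30)
for z in(.103,.113,.116,.121):
  a=np.linspace(0,2*np.pi,73); X=np.c_[.4985+.017*np.cos(a),.091+.017*np.sin(a),a*0+z]
  P=(proj(d,X)-[u-30,v-30]+.5)*10; print(z,P.mean(0).round(),P.min(0).round(),P.max(0).round())
"
```

```text
283 137
0.103 [318. 232.] [231. 176.] [403. 288.]
0.113 [321. 193.] [233. 137.] [406. 249.]
0.116 [322. 181.] [234. 125.] [408. 238.]
0.121 [323. 162.] [235. 105.] [409. 218.]
```

View pics/z.png

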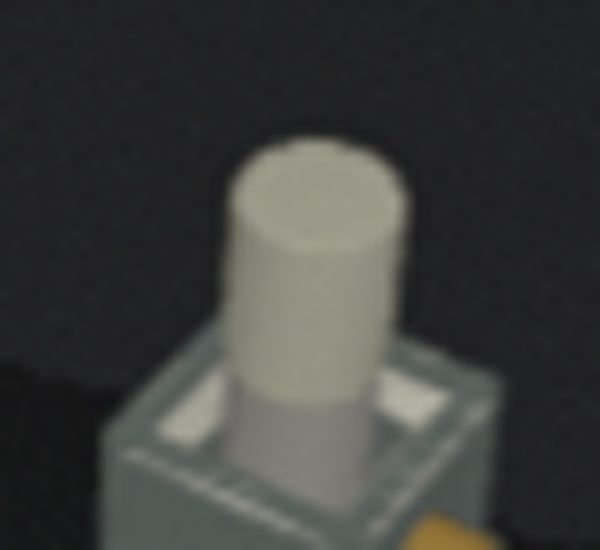

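The cap-top ellipse spans columns 230–407 and rows 137–250 in the zoomed picture. That matches the predicted home height of 0.113 m (columns 233–406, rows 137–249). The filter is upright and released, and the arm is clear.

```bash
python3 -c "
from rig import job,get_state
print(job.sign_off(), get_state()['t'])"
```

```text
the job is handed in; nothing more can be done
the job is handed in; nothing more can be done
```

The new tall filter is fitted in the empty base, released, and the job is handed in. The last clock reading before hand-in was 10.3 s. I gripped it by the white cap and pushed it straight down past the ball.

- **Click:** while the body slid past the ball I read 10–16 N up and about 6 N sideways. Both fell to about zero at the home height. I can't read the catch joint directly, so the click is judged from this force drop.
- **Fully home:** pressing further gave 31 N with no more travel, so the filter is on the floor. After I let go, its cap top in the scene view matched the 113 mm home height to within about 1 mm.
- **Released:** the gripper is fully open and about 15 cm above where it let go.
- **Disagreements:** the push readings were above the stated 3–12 N, probably because the arm was still moving. The two cameras differed by about 3 mm on absolute position but agreed within 1 mm on where the base was relative to the filter. In the last top view the arm hid part of the filter, so that final check rests on the scene camera.

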